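# Check the soap in the spring-cover dish

## Task

See whether the soap has dried, using a light fingertip throughout: press the yellow button of the soap dish so that its cover springs open, touch the top of the bar in the dish lightly, then push the cover shut again until it latches and take the hand away. Pick nothing up, leave the soap lying where it is in the dish, and do not disturb the other things on the sill.

Things in the scene. Friction and masses are not known exactly. Their poses are not given: they have to be found in the camera images.
- soap_dish: Off-white plastic soap dish, fixed to the sill by suction feet. Origin: centre of its underside on the sill. Its base is 92 mm along its own x, 132 mm along its y, rim with a soft black seal 36 mm above the sill. The thumb button is on its -x side, the hinge of the cover along its +x side. With the cover shut the dish is 51 mm high.
- cover (a joint): Angle of the teal cover about the hinge on the dish's +x side: about 0 shut and latched, 1.92 rad fully open (leaning 20 degrees back past upright). Once unlatched a damped spring swings it open in about 1.2 s and always pushes it open (under 1 N at its free edge). With the button free it latches when pressed to about 0, about 4 N at the free edge, then yields up to 4 mm on a soft seal.
- cover_hinge (a point): Middle of the hinge line of the cover: 49 mm from the dish centre along dish +x, 34 mm above the sill. The line runs along dish y.
- cover_edge (a point): Middle of the free edge of the cover's flat outer face. Shut: 46 mm from the dish centre to dish -x, 51 mm above the sill. Fully open: 97 mm to dish +x, 117 mm up. Cover 132 mm wide (dish y), reaching 95 mm from the hinge line; outer face 17 mm off the hinge line (on top when shut, facing away from the button when open); its 15 mm skirt is on the inner side.
- button (a joint): Rocking angle of the yellow thumb button: 0 at rest, 0.25 rad fully down. The cover is let go at about 0.15 rad. Spring return: about 1.5 N to start it, 3 N fully down, pressed at button_top.
- button_top (a point): Middle of the pressing area on the yellow button: 84 mm from the dish centre to dish -x, 32 mm above the sill at rest; press straight down, it sinks 7 mm. The flat is 36 mm along dish y and runs from 16 mm outside this point to 24 mm inside it, where a 4 mm latch plate stands up to 46 mm above the sill.
- soap: Bar of yellowish olive soap in the dish, 52 x 80 x 26 mm (its own x, y, z), about 110 g, loose. Origin: centre of its underside, which rests 14 mm above the sill on a grey ribbed silicone pad. Pressed from above, bar and pad give up to 4 mm (about 2 N to start, 8 N at 4 mm) and spring back.
- soap_top (a point): Centre of the soap's flat top face, 40 mm above the sill (4 mm above the rim of the dish). Reachable only when the cover is open.
- mug: Red enamel mug, 80 mm across, 80 mm high, handle on its +y side; origin centre of its underside. Bystander in the chrome rack.
- teapot_lid: White porcelain teapot lid with a knob, 82 mm across, 45 mm high; origin centre of its underside. Bystander in the chrome rack.
- bottle_opener: Steel bottle opener lying flat, 130 mm long along its own x, 8 mm thick; origin on its underside near the middle. Bystander in the chrome rack.
- rack: Chrome wire rack on a white drip tray, fixed, 310 x 210 mm, wires at 46 mm, rim 83 mm high, end loops 108 mm; origin centre of its underside. Stands at one side of the dish, the cork board at the other; the mug in it reaches 126 mm above the sill.
- cork_board: Cork board, fixed, 300 x 200 x 12 mm; origin centre of its underside.
- detergent: Green bottle of washing-up liquid, 58 mm across, 155 mm high; origin centre of its underside. Bystander on the cork board.
- dish_brush: Dish brush, 170 mm long, lying. Bystander on the cork board.
- spare_soap: A second bar like the one in the dish, 52 x 80 x 26 mm; origin centre of its underside. Bystander on the cork board, not to be touched.
- tea_tin: Small round blue tea tin, 70 mm across, 75 mm high; origin centre of its underside. Bystander on the sill beyond the dish.
- tumbler: Drinking glass, 66 mm across, 85 mm high; origin centre of its underside. Bystander on the sill beyond the dish.
There are look-alikes about, which are no part of the job. There is more than one size of the soap_dish; the one meant has the size given above.

How it is judged:
On the way, in this order (a step that is already met when the one before it is completed fails the run):
1. the fingers press the yellow button far enough to free the latch, the cover still shut (value of joint button above 0.12 rad and contact force between the fingers and button above 0.5 N and value of joint cover below 0.8 rad), for 0.02 s.
2. the cover springs open (value of joint cover above 1.6 rad), for 0.1 s.
3. a fingertip rests on the top of the soap in the open dish (contact force between the fingers and soap above 0.3 N and z of the grasp point in the frame of soap_top above 0 m and value of joint cover above 1.3 rad), for 0.05 s.
4. the cover is pushed shut and the button is back at rest (value of joint each of cover, button below 0.06 rad and contact force between the fingers and soap below 0.1 N), for 0.2 s.
At the end, for the whole second after the job is handed in: The cover is shut and held by its latch (under 0.06 rad), the button is back up (under 0.06 rad), the soap lies flat in the dish within 12 mm of where it was, and mug, teapot lid, bottle opener, detergent, brush, spare soap, tea tin and glass are within 15 mm of where they were (value of joint each of cover, button below 0.06 rad and distance of soap from where it was at the start of the episode below 0.012 m and angle between soap's own z axis and vertical below 0.15 rad and linear speed of soap below 0.02 m/s and distance of each of mug, teapot_lid, bottle_opener, detergent, dish_brush, spare_soap, tea_tin, tumbler from where it was at the start of the episode below 0.015 m); the robot touches nothing.
It fails at once if the soap is pressed with more than 25 N (contact force between the fingers and soap above 25 N).
It fails at once if the button is pressed with more than 30 N (contact force between the fingers and button above 30 N).
It fails at once if the cover is pushed with more than 40 N (contact force between the fingers and cover above 40 N).
It fails at once if the soap is lifted, pushed along or tipped in the dish (distance of soap from where it was at the start of the episode above 0.012 m or angle between soap's own z axis and vertical above 0.2 rad).
It fails at once if a bystander is moved, lifted or knocked (distance of any of mug, teapot_lid, bottle_opener, detergent, dish_brush, spare_soap, tea_tin, tumbler from where it was at the start of the episode above 0.015 m).
It also fails if it takes over 54 s, if anything falls off the work surface, if the arm or the gripper's body presses on something with over 40 N, if the wrist force passes 120 N, or if a joint passes its speed limit or range.

## Robot

A 6-joint arm with a two-finger parallel gripper is mounted at the origin on the work surface. World frame = base frame: x ahead of the robot, y to its left, z up, the work surface at z = 0. Lengths are in m, angles in rad, forces in N, time in s.
With the tool pointing down it reaches from about 0.25 to 0.775 m from the base axis. Payload 4 kg.
Tool frame: the origin (TCP) lies at the very end of the fingers, on their centre line; the grasp point (between the pads) lies 19 mm behind it; z points along the fingers, y is the line along which they close (so a half turn about z gives the same grasp; the last joint's range is limited). The gripper opens to 94 mm and grips with 3 to 60 N. Pads are 16 mm wide; open, the fingers measure 119 mm over their backs; the gripper's body (75 mm by 177 mm) begins 78 mm behind the grasp point.
Start: joints at [-1.363, 0.087, 1.371, -0, 1.684, -0.103], TCP at [0.168, -0.524, 0.206] pointing down, gripper open.
Joint ranges: [-3.1, 3.1], [-0.76, 2.03], [0.27, 2.55], [-1.08, 4.22], [0.17, 2.65], [-2.57, 2.57]. Speed limits (rad/s): [2.79, 2.79, 3.14, 3.14, 3.14, 3.14].

## Interface

Orientations are given as [roll, pitch, yaw] about the fixed x, y, z axes, in that order (R = Rz(yaw) Ry(pitch) Rx(roll)).
In Python, from bench import robot gives the robot as it stands. The module is installed in compiled form; this text tells all that it offers.
- The arm moves only by the tool move_arm, never from a script. Its argument "deltas" is one flat list of numbers, 7 for each row, row after row: the turn, a rotation vector about the tool's x, y, z in rad, then the shift along the tool's x, y, z in cm, then the closure, from -1 (fully open) to 1 (shut). A call has 1 to 8 rows; each row is the pose to reach, as a shift and turn from the pose commanded when the call began, along the tool's axes at that moment; what a row does not reach only later rows make up. A row lasts 1/10 s, in which the tool goes at most 50 mm and 8.59 degrees, less where a joint would pass 70% of its speed; a pose out of reach is approached as far as the arm can. A call with a gripper value outside its range is refused whole. The fingers move at their own pace and stop on an object; the grip force is fixed at half the most. Time passes only in rows, so rows that repeat a pose let the fingers close. It gives the time, the measured TCP pose, the force, the opening and the grip force at its end, in the units of the state.
- robot.get_obs(): the state, without advancing time (a new reading comes with each control period).
- robot.snapshot(name): name is "scene" or "side" or "wrist"; returns a dict with "image" (480x640x3 uint8, red, green, blue), "depth" (480x640 float32, m along the optical axis (not along the pixel's ray), 0 where there is no reading), "fov_y" (degrees; the focal length in pixels is half the picture's height over the tangent of half this angle, whatever the lens; pixels are square), "cx", "cy" (the principal point, pixels), "origin" and "orientation" of the camera in the world; the wrist camera has in their place "T_tool_cam" (4x4, takes a point from camera to tool coordinates, whose origin is the TCP and whose axes are the flange's). Camera axes: x right, y up, looking along -z (the intrinsics and any distortion apply to the point x, -y, -z); pixel columns grow to the right and rows downward; lengths in m; the calibration is good to about 2 mm. A picture is of the moment at which its call begins: read the wrist's pose just before it.
- robot.close_job(): hands the job in; it is judged then, once.
The state is a dict: "time": time; "joint_positions": joint angles; "qvel": joint speeds; "joint_torque": joint torques, N m; "tool_pos": TCP position; "ee_rot": TCP orientation; "wrist_force": force on the tool from outside, world axes, zero at the start; "wrist_torque": the same for the moment, N m; "width": finger opening in m; "finger_force": force on a finger pad.
Only numpy, scipy, OpenCV 4.12 (cv2) and the standard library are available. Lean on these libraries where they do the work, as an engineer would, in place of code of your own. Each camera call takes 0.05 s, during which the arm holds its last target. There are 200 camera calls.

## Working session

There is one attempt and no reset: what is moved stays moved. The work goes in short steps, Python scripts to look and compute and a tool call to move; the robot and the scene stay as the last step left them, time stands still between calls to the robot, and variables do not carry over. Pictures are saved under pics/ and viewed, at most 10 in all, crops included, and the job is handed in when it is done.

Besides the shell and the picture viewer there is one more tool, called as name(argument=value, ...) on one line, values as JSON. move_arm: Moves the arm, as the interface text tells. Its arguments: {"type":"object","properties":{"deltas":{"type":"array","items":{"type":"number"}}},"required":["deltas"]}

```bash
mkdir -p pics
cat > h.py <<'E'
import numpy as np, cv2
from scipy.spatial.transform import Rotation as R
from bench import robot
def snap(n):
    o=robot.get_obs(); s=robot.snapshot(n)
    if n=="wrist":
        T=np.eye(4);e=np.array(o["ee_rot"]);T[:3,:3]=R.from_euler('xyz',e).as_matrix() if e.shape==(3,) else e
        T[:3,3]=o["tool_pos"]; T=T@np.array(s["T_tool_cam"])
    else:
        T=np.eye(4);e=np.array(s["orientation"]);T[:3,:3]=R.from_euler('xyz',e).as_matrix() if e.shape==(3,) else e
        T[:3,3]=s["origin"]
    s["T"]=T; return s
def cloud(s):
    d=s["depth"];h,w=d.shape;f=h/2/np.tan(np.radians(s["fov_y"])/2)
    v,u=np.mgrid[:h,:w]
    p=np.stack([(u-s["cx"])/f*d,-(v-s["cy"])/f*d,-d],-1)
    P=p@s["T"][:3,:3].T+s["T"][:3,3]; P[d==0]=np.nan
    return P
def save(s,n): cv2.imwrite("pics/"+n,s["image"][:,:,::-1])
E
python3 - <<'E'
from h import *
import pickle
print(robot.get_obs())
for n in("scene","side","wrist"):
    s=snap(n);save(s,n+"0.png");pickle.dump(s,open(n+"0.pkl","wb"))
    print(n,{k:v for k,v in s.items() if k not in("image","depth")},(s["depth"]==0).mean())
E
```

```text
{'time': 0.0, 'joint_positions': array([-1.36310424e+00,  8.79324287e-02,  1.37223502e+00, -2.15903149e-05,
        1.68355719e+00, -1.03107660e-01]), 'qvel': array([-0.00119656, -0.00133474, -0.00075899,  0.00024065,  0.00010642,
        0.00048295]), 'joint_torque': array([-1.92881147e-03, -3.40193009e+01, -3.02424932e+01,  7.16660754e-02,
        3.31818347e-02, -1.68710276e-04]), 'tool_pos': array([ 0.16807513, -0.52313045,  0.20432624]), 'ee_rot': array([-3.13946978e+00, -1.98090766e-04,  3.10797133e-01]), 'wrist_force': array([ 0.91419596,  0.79869514, -0.00682014]), 'wrist_torque': array([-0.03039084,  0.01540139,  0.03686219]), 'finger_force': 0.0, 'width': 0.09402930909294692}
scene {'fov_y': 47.5017096137186, 'cx': 325.4145110156451, 'cy': 235.32591788793422, 'origin': array([ 1.33647227, -0.41513939,  1.2741316 ]), 'orientation': array([ 6.34163053e-01, -4.19818839e-04,  1.05874734e+00]), 'T': array([[ 4.89964415e-01, -7.02369555e-01,  5.16344730e-01,
         1.33647227e+00],
       [ 8.71742333e-01,  3.94482786e-01, -2.90600475e-01,
        -4.15139386e-01],
       [ 4.1
[... 771 characters left out ...]
y': 65.36604114931914, 'cx': 320.5671169393215, 'cy': 232.0749449900675, 'T_tool_cam': array([[ 1.15649685e-04,  9.66102109e-01,  2.58160224e-01,
         7.55227314e-02],
       [ 9.99999973e-01, -1.63693722e-04,  1.64607730e-04,
        -5.77434587e-04],
       [ 2.01287083e-04,  2.58160198e-01, -9.66102102e-01,
        -1.78036602e-01],
       [ 0.00000000e+00,  0.00000000e+00,  0.00000000e+00,
         1.00000000e+00]]), 'T': array([[ 0.30591995,  0.91966703,  0.24622253,  0.239892  ],
       [-0.95205495,  0.29607908,  0.07699714, -0.49987563],
       [-0.00208961, -0.25797234,  0.96615004,  0.38250543],
       [ 0.        ,  0.        ,  0.        ,  1.        ]])} 0.004039713541666667
```

View pics/scene0.png

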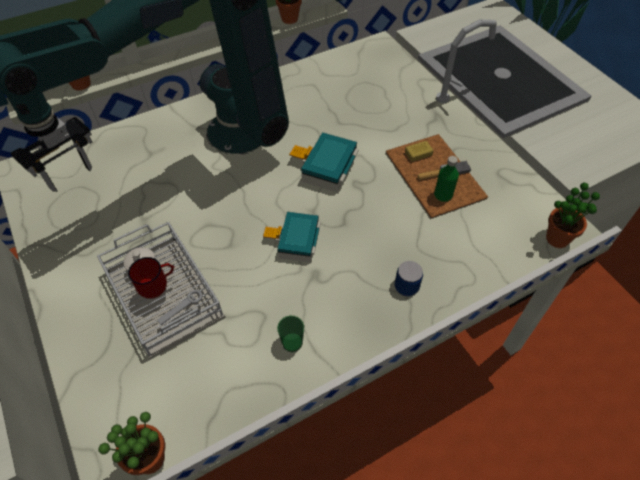

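View pics/side0.png

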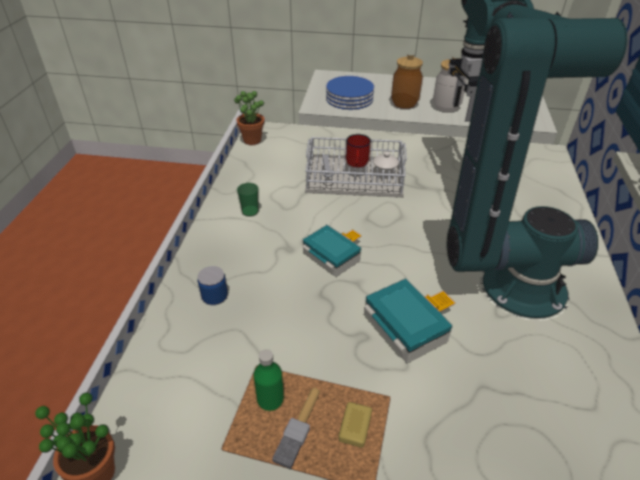

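The scene picture shows two teal soap dishes, A at (330,158) and B at (298,233), each with its yellow button on the left. The side picture shows them at (408,315) and (331,248). I'll measure the size of both covers.

Run:
```python
from h import *
import pickle
for n,seeds in(("scene",[(330,158),(298,233)]),("side",[(408,310),(331,245)])):
    s=pickle.load(open(n+"0.pkl","rb"));P=cloud(s);hsv=cv2.cvtColor(s["image"],cv2.COLOR_RGB2HSV)
    for lab,(lo,hi) in dict(teal=((80,120,60),(100,255,255)),yel=((15,180,120),(28,255,255))).items():
        m=cv2.inRange(hsv,lo,hi);k,L,st,c=cv2.connectedComponentsWithStats(m)
        for i in range(1,k):
            if st[i,4]<60: continue
            q=P[L==i];q=q[~np.isnan(q[:,0])]
            z=np.median(q[:,2]);
            if z>0.12: continue
            t=q[abs(q[:,2]-z)<.006]
            r=cv2.minAreaRect((t[:,:2]*1000).astype(np.float32))
            print(n,lab,c[i].round(),st[i,4],"z50,95",z.round(4),np.percentile(q[:,2],95).round(4),"rect",np.round(r[0],1),np.round(r[1],1),round(r[2],1),"mean",t.mean(0).round(4))
    if n=="scene":
        for nm,(u,v) in dict(mug=(147,278),tin=(408,278),tumb=(290,333),det=(447,182)).items(): print(nm,P[v,u].round(3))
```

```text
scene teal [329. 156.] 1470 z50,95 0.0671 0.072 rect [300.  182.3] [118.7 173.2] 38.7 mean [0.3032 0.1796 0.0671]
scene teal [299. 233.] 1241 z50,95 0.0524 0.0565 rect [504.9 -34.4] [ 92.2 135.2] 51.3 mean [ 0.5069 -0.0359  0.0524]
scene yel [300. 151.] 166 z50,95 0.0439 0.062 rect [219.1 117.2] [47.3 49.9] 40.7 mean [0.2187 0.1148 0.0433]
scene yel [272. 232.] 145 z50,95 0.034 0.0475 rect [455.2 -98.3] [34.8 37.3] 56.0 mean [ 0.4553 -0.0977  0.0335]
mug [ 0.444 -0.452  0.05 ]
tin [0.792 0.135 0.077]
tumb [ 0.749 -0.188  0.006]
det [0.593 0.403 0.106]
side teal [331. 246.] 1245 z50,95 0.0508 0.0543 rect [504.  -29.8] [ 92.5 131.9] 52.3 mean [ 0.5026 -0.0255  0.051 ]
side teal [407. 315.] 3267 z50,95 0.0654 0.0686 rect [299.6 185.7] [118.1 169.3] 39.2 mean [0.2984 0.1918 0.0657]
side yel [352. 235.] 80 z50,95 0.0325 0.0451 rect [454.1 -95.1] [30.9 33.4] 47.4 mean [ 0.4517 -0.0961  0.032 ]
side yel [440. 301.] 272 z50,95 0.0418 0.0592 rect [219.8 120.5] [52.3 42.9] 41.9 mean [0.2149 0.119  0.0412]
```

Dish B at (0.505,-0.032) is 92x132 mm and 51 mm high, so it is the one meant. Dish A is 118x170 mm and 66 mm high, which makes it the look-alike. B's +x points at about 52° in the world. I'll move the wrist camera over B with the fingers shut.

move_arm(deltas=[0, 0, -0.1, 4, -3.1, 0, 1, 0, 0, -0.2, 8, -6.2, 0, 1, 0, 0, -0.3, 12, -9.3, 0, 1, 0, 0, -0.4, 16, -12.4, 0, 1, 0, 0, -0.5, 20, -15.5, 0, 1, 0, 0, -0.6, 24, -18.6, 0, 1, 0, 0, -0.6, 28, -21.8, 0, 1, 0, 0, -0.6, 31, -24, 0, 1])

```text
time: 0.95
tool_pos: [0.3907, -0.198, 0.2054]
ee_rot: [3.141, -0.0, 0.912]
wrist_force: [-0.3, -0.1, 0.4]
width: 0.0334
finger_force: 0.0
```

move_arm(deltas=[0, 0, 0, 4, 0, 0, 1, 0, 0, 0, 8, -0.5, 0, 1, 0, 0, 0, 11, -1, 0, 1, 0, 0, 0, 11, -1, 0, 1, 0, 0, 0, 11, -1, 0, 1])

```text
time: 1.45
tool_pos: [0.4493, -0.1071, 0.2051]
ee_rot: [-3.141, 0.001, 0.912]
wrist_force: [-0.4, -0.3, -0.7]
width: 0.0005
finger_force: 0.0
```

Run:
```python
from h import *
o=robot.get_obs();print(o["tool_pos"],o["width"])
s=snap("wrist");save(s,"w1.png");P=cloud(s)
hsv=cv2.cvtColor(s["image"],cv2.COLOR_RGB2HSV)
for lab,(lo,hi) in dict(teal=((80,120,40),(100,255,255)),yel=((15,150,80),(28,255,255))).items():
    m=cv2.inRange(hsv,lo,hi);k,L,st,c=cv2.connectedComponentsWithStats(m)
    for i in range(1,k):
        if st[i,4]<500: continue
        q=P[L==i];q=q[~np.isnan(q[:,0])];z=np.median(q[:,2]);t=q[abs(q[:,2]-z)<.003]
        r=cv2.minAreaRect((t[:,:2]*1000).astype(np.float32))
        print(lab,c[i].round(),st[i],z.round(4),np.round(r[0],1),np.round(r[1],1),round(r[2],1),t.mean(0).round(4))
```

```text
[ 0.44929663 -0.10708593  0.20507458] 0.00048581167374240556
teal [34. 71.] [   0    0   74  150 9224] 0.0645 [339.9 131.2] [114.4  44.5] 39.8 [0.341  0.1306 0.0647]
teal [329. 112.] [  243    48   158   122 10630] 0.0503 [505.7 -34.7] [ 91.9 130.3] 52.1 [ 0.5099 -0.0404  0.0503]
yel [320. 196.] [ 302  172   37   49 1749] 0.0312 [457.3 -95.3] [42.  34.5] 53.0 [ 0.4562 -0.0975  0.0309]
```

View pics/w1.png

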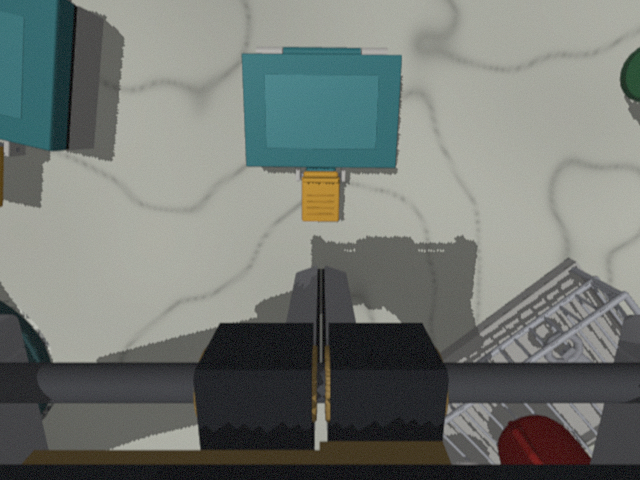

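The wrist view confirms the choice: the smaller dish has its cover at (329,112) and its button at (320,196), straight ahead of the shut fingers, with dish A cut off at upper left. The dish centre is about (0.5055,-0.034) and its yaw 0.909. I'll descend above the button.

move_arm(deltas=[0, 0, 0, 0.6, 0, 4, 1, 0, 0, 0, 0.6, 0, 8, 1, 0, 0, 0, 0.6, 0, 12, 1, 0, 0, 0, 0.6, 0, 15, 1, 0, 0, 0, 0.6, 0, 16, 1, 0, 0, 0, 0.6, 0, 16.5, 1, 0, 0, 0, 0.6, 0, 16.5, 1])

```text
time: 2.2
tool_pos: [0.4536, -0.1035, 0.0413]
ee_rot: [3.14, -0.0, 0.91]
wrist_force: [0.3, 0.2, -0.4]
width: 0.0002
finger_force: 0.0
```

move_arm(deltas=[0, 0, 0, 0, 0, 0.5, 1, 0, 0, 0, 0, 0, 0.8, 1, 0, 0, 0, 0, 0, 1.0, 1, 0, 0, 0, 0, 0, 1.2, 1, 0, 0, 0, 0, 0, 1.35, 1, 0, 0, 0, 0, 0, 1.35, 1])

```text
time: 2.8
tool_pos: [0.4532, -0.1037, 0.0275]
ee_rot: [3.14, 0.002, 0.911]
wrist_force: [-2.7, -4.2, 4.8]
width: 0.0005
finger_force: 3.0
```

Run:
```python
from h import *
o=robot.get_obs();print(o["tool_pos"],o["wrist_force"])
s=snap("wrist");save(s,"w2.png")
```

```text
[ 0.45324176 -0.10372689  0.02754247] [-2.72044103 -4.2287801   4.7558268 ]
```

View pics/w2.png

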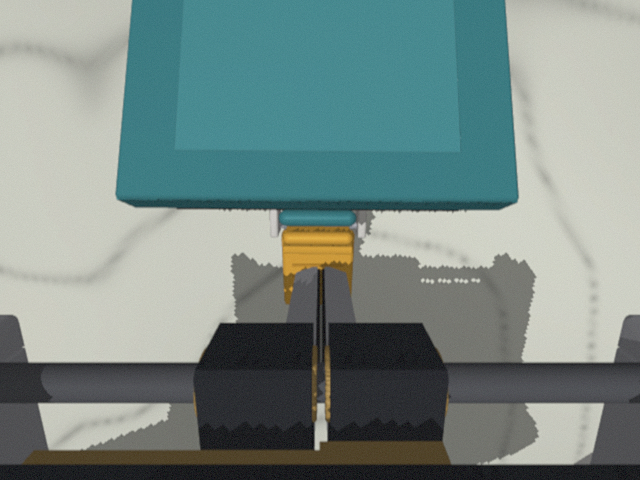

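The fingertip at (320,270) stands on the yellow button and the cover is still shut. I'll press a little further and hold.

move_arm(deltas=[0, 0, 0, -0.1, 0, 0.1, 1, 0, 0, 0, -0.2, 0, 0.2, 1, 0, 0, 0, -0.2, 0, 0.25, 1, 0, 0, 0, -0.2, 0, 0.25, 1])

```text
time: 3.25
tool_pos: [0.4531, -0.1042, 0.0262]
ee_rot: [3.139, -0.002, 0.911]
wrist_force: [-2.8, -1.6, 10.2]
width: 0.0009
finger_force: 5.2
```

Run:
```python
from h import *
s=snap("scene");P=cloud(s);hsv=cv2.cvtColor(s["image"],cv2.COLOR_RGB2HSV)
m=cv2.inRange(hsv,(80,120,40),(100,255,255))>0;m[200:,:]&=1;q=P[200:260,260:340][m[200:260,260:340]]
print(np.nanpercentile(q[:,2],[5,50,95]))
save(s,"s2.png");cv2.imwrite("pics/s2c.png",cv2.resize(s["image"][170:290,220:380,::-1],None,fx=4,fy=4))
```

```text
Traceback (most recent call last):
numpy._core._exceptions._UFuncOutputCastingError: Cannot cast ufunc 'bitwise_and' output from dtype('int64') to dtype('bool') with casting rule 'same_kind'
```

```bash
cat >> h.py <<'E'
C=np.array([.5055,-.034]);a=.909
def cover(n="scene"):
    s=snap(n);P=cloud(s);hsv=cv2.cvtColor(s["image"],cv2.COLOR_RGB2HSV)
    m=cv2.inRange(hsv,(80,100,25),(100,255,255))>0
    d=P[...,:2]-C; x=d@[np.cos(a),np.sin(a)]; y=d@[-np.sin(a),np.cos(a)]
    k=m&(abs(y)<.07)&(x>-.06)&(x<.12)&(P[...,2]<.15)
    print("cover n",k.sum(),"x",np.percentile(x[k],[3,50,97]).round(3),"z",np.percentile(P[...,2][k],[3,50,97]).round(3))
    return s,P,x,y
E
python3 -c "
from h import *
cover()"
```

```text
cover n 912 x [0.011 0.035 0.057] z [0.052 0.1   0.129]
```

The cover is swinging open. I'll lift off the button straight up.

move_arm(deltas=[0, 0, 0, 0, 0, -1, 1, 0, 0, 0, 0, 0, -3, 1, 0, 0, 0, 0, 0, -6, 1, 0, 0, 0, 0, 0, -10, 1, 0, 0, 0, 0, 0, -13, 1, 0, 0, 0, 0, 0, -15, 1, 0, 0, 0, 0, 0, -15, 1])

```text
time: 4.05
tool_pos: [0.4539, -0.104, 0.1776]
ee_rot: [3.136, -0.004, 0.911]
wrist_force: [0.3, 0.5, -0.2]
width: -0.0001
finger_force: 0.0
```

Run:
```python
from h import *
o=robot.get_obs();print(o["tool_pos"],o["wrist_force"])
cover();s,P,x,y=cover("wrist");save(s,"w3.png")
hsv=cv2.cvtColor(s["image"],cv2.COLOR_RGB2HSV)
k=(abs(P[...,2]-.04)<.004)&(abs(x)<.04)&(abs(y)<.06)&(hsv[...,1]>70)&(hsv[...,0]>15)&(hsv[...,0]<40)
print(k.sum(),[np.percentile(v[k],[2,50,98]).round(4) for v in(x,y,P[...,2])])
```

```text
[ 0.45390168 -0.10395518  0.17761667] [ 0.29301014  0.49329485 -0.17304481]
cover n 561 x [0.045 0.069 0.092] z [0.034 0.063 0.127]
cover n 9555 x [0.046 0.066 0.075] z [0.034 0.042 0.068]
5926 [array([-0.0272, -0.0027,  0.0201]), array([-0.0377, -0.0007,  0.0358]), array([0.0365, 0.0388, 0.0404])]
```

View pics/w3.png

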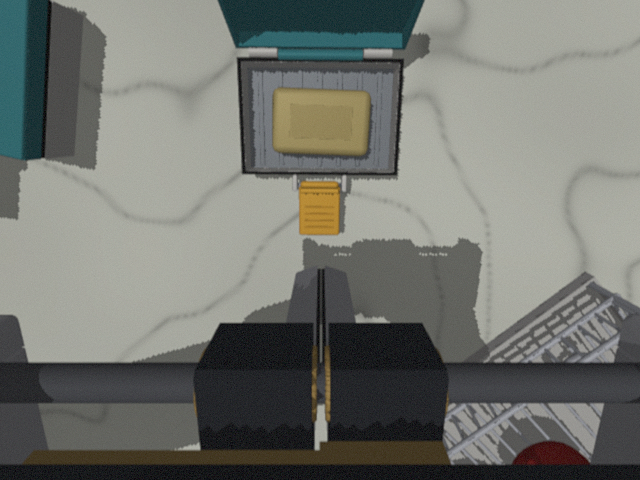

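The cover is open at (320,20) and the soap at (320,120) lies centred in the dish, with its top near 39 mm. I'll go above it.

move_arm(deltas=[0, 0, 0, 4, 0, 0, 1, 0, 0, 0, 8.4, 0, 1, 1, 0, 0, 0, 8.4, 0, 5, 1, 0, 0, 0, 8.4, 0, 9, 1, 0, 0, 0, 8.4, 0, 12, 1, 0, 0, 0, 8.4, 0, 12.8, 1, 0, 0, 0, 8.4, 0, 12.8, 1])

```text
time: 4.85
tool_pos: [0.5012, -0.0372, 0.0437]
ee_rot: [-3.136, 0.003, 0.911]
wrist_force: [-0.0, -0.2, 0.0]
width: 0.0002
finger_force: 0.0
```

move_arm(deltas=[0, 0, 0, 0, 0, 0.2, 1, 0, 0, 0, 0, 0, 0.4, 1, 0, 0, 0, 0, 0, 0.5, 1, 0, 0, 0, 0, 0, 0.6, 1])

```text
time: 5.25
tool_pos: [0.5042, -0.038, 0.0415]
ee_rot: [3.14, -0.001, 0.911]
wrist_force: [0.4, 0.6, -0.1]
width: 0.0005
finger_force: 0.0
```

move_arm(deltas=[0, 0, 0, 0, 0, 0.1, 1, 0, 0, 0, 0, 0, 0.2, 1, 0, 0, 0, 0, 0, 0.3, 1, 0, 0, 0, 0, 0, 0.3, 1])

```text
time: 5.65
tool_pos: [0.5039, -0.038, 0.0381]
ee_rot: [3.14, -0.0, 0.911]
wrist_force: [-0.7, -0.1, 4.7]
width: 0.0004
finger_force: 2.1
```

The touch reads about 4.7 N. I'll hold briefly, lift straight up, and cross over behind the cover.

move_arm(deltas=[0, 0, 0, 0, 0, 0, 1, 0, 0, 0, 0, 0, -1, 1, 0, 0, 0, 0, 0, -4, 1, 0, 0, 0, 0, 0, -8, 1, 0, 0, 0, 0, 0, -12, 1, 0, 0, 0, 0, 0, -15, 1, 0, 0, 0, 0, 0, -15, 1, 0, 0, 0, 0, 0, -15, 1])

```text
time: 6.45
tool_pos: [0.5034, -0.0378, 0.1876]
ee_rot: [3.141, -0.0, 0.911]
wrist_force: [-0.3, -0.8, -1.0]
width: 0.0006
finger_force: 0.0
```

move_arm(deltas=[0, 0, 0, 4, 0, 0, 1, 0, 0, 0, 8, 0, 0, 1, 0, 0, 0, 12, 0, 0, 1, 0, 0, 0, 13.2, 0, 0, 1, 0, 0, 0, 13.2, 0, 0, 1, 0, 0, 0, 13.2, 0, 0, 1])

```text
time: 7.05
tool_pos: [0.5832, 0.0658, 0.1858]
ee_rot: [-3.139, 0.003, 0.911]
wrist_force: [-0.9, 0.2, 0.1]
width: 0.0006
finger_force: 0.0
```

Run:
```python
from h import *
o=robot.get_obs();d=np.array(o["tool_pos"][:2])-C
print(o["tool_pos"],d@[np.cos(a),np.sin(a)],d@[-np.sin(a),np.cos(a)],o["wrist_force"])
s,P,x,y=cover("scene");cv2.imwrite("pics/s4c.png",cv2.resize(s["image"][140:290,220:420,::-1],None,fx=3,fy=3))
```

```text
[0.58323183 0.06577011 0.18581078] 0.12647653306397552 -9.615446147976178e-06 [-0.8613218   0.23688418  0.11091114]
cover n 537 x [0.045 0.068 0.091] z [0.034 0.06  0.127]
```

View pics/s4c.png

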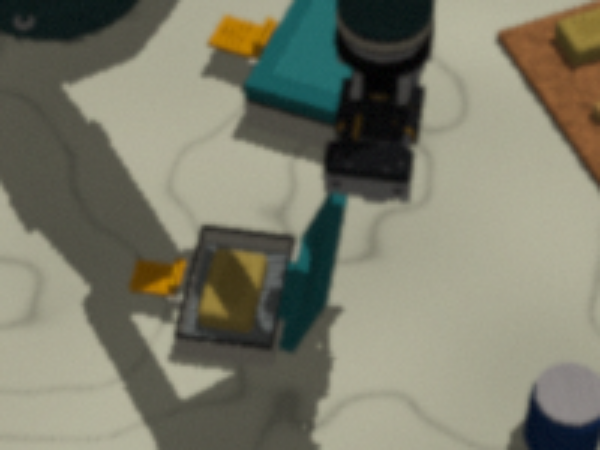

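The cover stands open and the fingers hang behind it, 126 mm from the dish centre along +x. I'll go down beside its outer face, then start pushing.

move_arm(deltas=[0, 0, 0, 0, 0, 3, 1, 0, 0, 0, 0, 0, 6, 1, 0, 0, 0, 0, 0, 8, 1, 0, 0, 0, 0, 0, 8.8, 1, 0, 0, 0, 0, 0, 8.8, 1, 0, 0, 0, 0, 0, 8.8, 1])

```text
time: 7.7
tool_pos: [0.5849, 0.0659, 0.1009]
ee_rot: [3.14, -0.001, 0.91]
wrist_force: [0.8, -0.4, -0.3]
width: 0.0002
finger_force: 0.0
```

move_arm(deltas=[0, 0, 0, -1.4, 0, 0, 1, 0, 0, 0, -2.1, 0, -0.1, 1, 0, 0, 0, -2.8, 0, -0.3, 1, 0, 0, 0, -3.6, 0, -0.7, 1, 0, 0, 0, -4.4, 0, -1, 1, 0, 0, 0, -5.2, 0, -1.1, 1, 0, 0, 0, -5.9, 0, -1.2, 1, 0, 0, 0, -6.6, 0, -1.2, 1])

```text
time: 8.5
tool_pos: [0.5437, 0.0139, 0.1118]
ee_rot: [3.141, -0.0, 0.911]
wrist_force: [1.2, 0.5, -0.2]
width: 0.0007
finger_force: 0.4
```

Run:
```python
from h import *
o=robot.get_obs();d=np.array(o["tool_pos"][:2])-C
print(o["tool_pos"],d@[np.cos(a),np.sin(a)],d@[-np.sin(a),np.cos(a)],o["wrist_force"])
cover("scene")
```

```text
[0.54372426 0.01387874 0.1117842 ] 0.061261182155118804 -0.0007315612771721888 [ 1.21756724  0.46600549 -0.19781875]
cover n 358 x [0.037 0.052 0.061] z [0.053 0.096 0.133]
```

move_arm(deltas=[0, 0, 0, -0.65, 0, 0, 1, 0, 0, 0, -1.3, 0, 0.1, 1, 0, 0, 0, -1.95, 0, 0.2, 1, 0, 0, 0, -2.65, 0, 0.35, 1, 0, 0, 0, -3.25, 0, 0.6, 1, 0, 0, 0, -3.85, 0, 0.85, 1, 0, 0, 0, -4.45, 0, 1.2, 1, 0, 0, 0, -5, 0, 1.6, 1])

```text
time: 9.35
tool_pos: [0.5129, -0.0257, 0.0952]
ee_rot: [3.142, 0.0, 0.911]
wrist_force: [-0.1, -0.1, 0.3]
width: 0.0005
finger_force: 0.4
```

move_arm(deltas=[0, 0, 0, -0.5, 0, 0.45, 1, 0, 0, 0, -1, 0, 0.9, 1, 0, 0, 0, -1.45, 0, 1.45, 1, 0, 0, 0, -1.85, 0, 2, 1, 0, 0, 0, -2.15, 0, 2.5, 1, 0, 0, 0, -2.35, 0, 2.95, 1, 0, 0, 0, -2.55, 0, 3.4, 1, 0, 0, 0, -2.7, 0, 3.8, 1])

```text
time: 10.15
tool_pos: [0.4968, -0.0464, 0.0576]
ee_rot: [3.142, -0.001, 0.911]
wrist_force: [-2.2, 2.5, 19.0]
width: 0.0007
finger_force: 9.4
```

Run:
```python
from h import *
o=robot.get_obs();d=np.array(o["tool_pos"][:2])-C
print(o["tool_pos"],d@[np.cos(a),np.sin(a)],d@[-np.sin(a),np.cos(a)],o["wrist_force"])
cover("scene")
```

```text
[ 0.49681056 -0.04642229  0.05755645] -0.015139777896575175 -0.0007789206799392971 [-2.21465963  2.51467315 18.9878134 ]
cover n 1044 x [-0.04   0.012  0.046] z [0.039 0.055 0.062]
```

move_arm(deltas=[0, 0, 0, 0, 0, 0, 1])

```text
time: 10.3
tool_pos: [0.4968, -0.0463, 0.058]
ee_rot: [3.141, -0.001, 0.911]
wrist_force: [-2.3, 0.9, 4.2]
width: 0.0004
finger_force: 2.0
```

Run:
```python
from h import *
s,P,x,y=cover("scene");cv2.imwrite("pics/s5c.png",cv2.resize(s["image"][180:280,230:360,::-1],None,fx=5,fy=5))
s,P,x,y=cover("side");k=(abs(y)>.03)&(abs(y)<.055)&(P[...,2]>.03)&(abs(x)<.06)
print(np.polyfit(x[k],P[...,2][k],1))
```

```text
cover n 1044 x [-0.04   0.012  0.046] z [0.039 0.055 0.062]
cover n 1219 x [-0.035  0.014  0.049] z [0.036 0.054 0.06 ]
[0.47162885 0.24198035]
```

View pics/s5c.png

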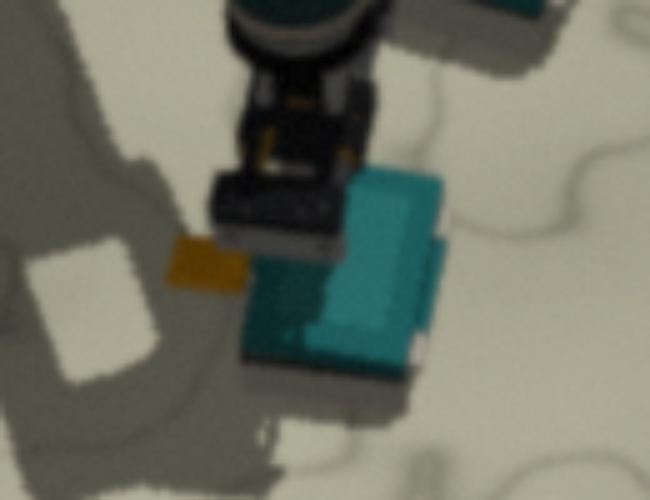

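The picture shows the cover nearly shut with the fingers on its free half. The 19 N was a transient and the force is now 4 N. I'll press gently further.

move_arm(deltas=[0, 0, 0, -0.1, 0, 0.15, 1, 0, 0, 0, -0.1, 0, 0.3, 1, 0, 0, 0, -0.1, 0, 0.3, 1])

```text
time: 10.7
tool_pos: [0.4969, -0.0464, 0.0576]
ee_rot: [3.141, -0.002, 0.911]
wrist_force: [-4.8, 4.0, 16.1]
width: 0.0006
finger_force: 7.7
```

move_arm(deltas=[0, 0, 0, 0, 0, 0.15, 1, 0, 0, 0, 0, 0, 0.3, 1, 0, 0, 0, 0, 0, 0.3, 1])

```text
time: 11.0
tool_pos: [0.4963, -0.0474, 0.0512]
ee_rot: [3.141, 0.0, 0.911]
wrist_force: [0.4, -0.2, 1.8]
width: 0.0005
finger_force: 1.0
```

It snapped past the latch and z is now 51 mm. One slight press onto the seal, then check.

move_arm(deltas=[0, 0, 0, 0, 0, 0.1, 1, 0, 0, 0, 0, 0, 0.2, 1, 0, 0, 0, 0, 0, 0.2, 1])

```text
time: 11.3
tool_pos: [0.4962, -0.0476, 0.0503]
ee_rot: [3.141, 0.0, 0.911]
wrist_force: [-3.3, -0.0, 7.1]
width: 0.0006
finger_force: 3.8
```

move_arm(deltas=[0, 0, 0, 0, 0, 0.1, 1, 0, 0, 0, 0, 0, 0.2, 1, 0, 0, 0, 0, 0, 0.2, 1])

```text
time: 11.6
tool_pos: [0.4961, -0.0478, 0.0495]
ee_rot: [3.141, 0.001, 0.911]
wrist_force: [-5.3, -0.8, 13.3]
width: 0.0007
finger_force: 6.5
```

move_arm(deltas=[0, 0, 0, 0, 0, -0.4, 1, 0, 0, 0, 0, 0, -1, 1, 0, 0, 0, 0, 0, -3, 1, 0, 0, 0, 0, 0, -6, 1, 0, 0, 0, 0, 0, -10, 1, 0, 0, 0, 0, 0, -12, 1, 0, 0, 0, 0, 0, -12, 1])

```text
time: 12.3
tool_pos: [0.4982, -0.0477, 0.1709]
ee_rot: [3.135, -0.003, 0.911]
wrist_force: [0.2, -0.1, -0.7]
width: 0.0008
finger_force: 0.0
```

Run:
```python
from h import *
print(robot.get_obs()["wrist_force"])
cover("scene");s,P,x,y=cover("side")
import pickle
k=(abs(y)<.05)&(abs(x)<.035)&(P[...,2]>.03)&(P[...,2]<.1);print("slope,z0",np.polyfit(x[k],P[...,2][k],1))
hsv=cv2.cvtColor(s["image"],cv2.COLOR_RGB2HSV);k=(cv2.inRange(hsv,(15,180,60),(28,255,255))>0)&(abs(x+.08)<.025)&(abs(y)<.03)
print("button z",k.sum(),np.median(P[...,2][k]))
```

```text
[ 0.222503   -0.12283685 -0.70961764]
cover n 1336 x [-0.043  0.001  0.045] z [0.039 0.052 0.057]
cover n 1283 x [-0.039  0.009  0.05 ] z [0.037 0.051 0.055]
slope,z0 [-0.00741278  0.05139972]
button z 70 0.032785980854829866
```

The cover stays shut (slope about 0, top at 51 mm) and the button is back up at about 32 mm. The hand is clear, so I'll let things settle and hand in.

move_arm(deltas=[0, 0, 0, 0, 0, -2, 1, 0, 0, 0, 0, 0, -2, 1, 0, 0, 0, 0, 0, -2, 1, 0, 0, 0, 0, 0, -2, 1, 0, 0, 0, 0, 0, -2, 1])

```text
time: 12.9
tool_pos: [0.4954, -0.0472, 0.1859]
ee_rot: [-3.139, 0.001, 0.911]
wrist_force: [-0.1, -0.5, -0.0]
width: 0.0003
finger_force: 0.0
```

```bash
python3 -c "
from h import *
cover();print(robot.close_job())"
```

```text
cover n 1333 x [-0.043  0.001  0.045] z [0.039 0.052 0.058]
the job is handed in; nothing more can be done
None
```

The job is handed in at about 13 s: button pressed (about 10 N), cover sprang open, soap touched at about 5 N, cover pushed shut (19 N peak) and, by the last camera check, latched with the button up and the hand clear; no verdict was returned.

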